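# Check both springs of a tilt mount against its marks

## Robot

A 6-joint arm with a two-finger parallel gripper is mounted at the origin on a cart in front of the work surface, level with it; the furniture and walls round the work are solid. World frame = base frame: x ahead of the robot, y to its left, z up, the work surface at z = 0. Lengths are in mm, angles in degrees, forces in N, time in s.
With the tool pointing down it reaches from about 300 to 850 mm from the base axis. Payload 4.2 kg.
Tool frame: the origin (TCP) lies midway between the tips of the shut fingers; the grasp point (between the pads) lies pinch_z behind it (pinch_z is the distance from the TCP to the grasp point, in mm); z points along the fingers, y is the line along which they close (so a half turn about z gives the same grasp; the last joint's range is limited). The gripper opens to 91 mm and grips with 3 to 60 N. Pads are 32 mm wide; open, the fingers measure 118 mm over their backs; the gripper's body (76 mm by 178 mm) begins 60 mm behind the grasp point.
Start: joints at [-69.844, 18.312, 89.639, -0, 72.044, -1.146], TCP at [208.898, -535.73, 192.576] pointing down, gripper open.
Joint ranges: [-177.97, 177.97], [-48.28, 115.42], [12.27, 149.76], [-77.06, 257.06], [2.81, 150.46], [-146.56, 146.56]. Speed limits (degrees/s): [147.25, 147.25, 180, 180, 180, 180].

## Interface

Orientations are given as [roll, pitch, yaw] about the fixed x, y, z axes, in that order (R = Rz(yaw) Ry(pitch) Rx(roll)).
In Python, from workcell import state, grab_frame, job_done, masks_of, landmark_of, pinch_z gives the robot as it stands. The module is installed in compiled form; this text tells all that it offers.
- The arm moves only by the tool move_arm, never from a script. Its argument "plan" is a list of rows, each an object of numbers: "x", "y", "z": the shift along the tool's x, y, z in mm; "rx", "ry", "rz": the turn, a rotation vector about the tool's x, y, z in rad. A call has 1 to 10 rows; each row shifts and turns the commanded pose from where the row before left it, along the tool's axes as they then stand; what a row does not reach is not made up. A row lasts 1/10 s, in which the tool goes at most 50 mm and 8.59 degrees, less where a joint would pass 70% of its speed; a pose out of reach is approached as far as the arm can. A call is refused whole if a number of a shift passes 50 or a number of a turn 0.15, either way. A call with a gripper value outside its range is refused whole. "grip" is the opening, from 0 (shut) to 1 (fully open), set as the call begins (left out, the last holds). The fingers move at their own pace and stop on an object; "squeeze" is the grip in N (left out, the last holds). Time passes only in rows, so rows that do not move let the fingers close. It gives the time, the measured TCP pose, the force, the opening and the grip force at its end, in the units of the state.
- state(): the state, without advancing time (a new reading comes with each control period).
- grab_frame(name): name is "scene" or "top" or "wrist"; returns a dict with "img" (400x640x3 uint8, red, green, blue), "z_map" (400x640 float32, mm along the optical axis (not along the pixel's ray), 0 where there is no reading), "fx", "fy", "cx", "cy" (pixels), "dist" ([k1, k2, p1, p2, k3] as OpenCV has them; the pictures are not rectified), "rvec" (rotation vector, rad) and "tvec" (3), from world to camera coordinates, as OpenCV has them. Camera axes: x right, y down, z forward; pixel columns grow to the right and rows downward; lengths in mm; the calibration is good to about 2 mm. A picture is of the moment at which its call begins.
- job_done(): hands the job in; it is judged then, once.
Trained networks look in the newest picture that a camera, given by its name, has taken for a name from the list of things; names that differ only in an ending like _2 or _b are one class to them, and where a whole thing is asked for, a point or a joint stands for the part that bears it (a point fixed in the world has none). Each returns a list of dicts, best first, with "p" (0 to 1); they miss things now and then, are a little off and sometimes report something else, mostly with a low value. They report only what shows in the picture. A call takes as long as a camera call.
- masks_of(camera, label): "pixels" (400x640 bool, what is visible of it) and "box" ([centre column, centre row, width, height] in pixels, round what is visible of it).
- landmark_of(camera, label): "point" ([column, row] in pixels: a listed point, or the origin of a listed thing).
The state is a dict: "time_s": time; "qpos": joint angles; "qvel": joint speeds; "effort": joint torques, N m; "ee_pos": TCP position; "ee_rot": TCP orientation; "force": force on the tool from outside, world axes, zero at the start; "torque": the same for the moment, N m; "gripper_width": finger opening in mm; "gripper_force": force on a finger pad.
Only numpy, scipy, OpenCV 4.12 (cv2) and the standard library are available. Lean on these libraries where they do the work, as an engineer would, in place of code of your own. Each camera call takes 0.05 s, during which the arm holds its last target. There are 200 camera calls.

## Task

Check the springs of the tilt mount: with the closed fingertips press the left corner pad (as seen from the robot) straight down until that corner's pointer stands level with the sliding mark on its scale, keep it there for a moment, and let the corner spring back up; then do the same with the right corner pad. Do not press a pointer well past its mark, press only one corner at a time, and do not pinch, lift or shift the mount, its marks or the things lying around it.

Things in the scene. Friction and masses are not known exactly. Their poses are not given: they have to be found in the camera images.
- mount: Loose 3 kg tilt mount: V of dark steel base bars, 200 mm long, 38 wide, 12 high, 90 deg apart, opening toward the robot; over it a V-shaped aluminium plate with a round mirror cell in the crook. Origin on the bench, x away from the robot, y left, z up (yaw within 0.25 rad). Pivot at x=55 mm, z=72, at the far point of the V; arms run from it along (-0.707, +-0.707). Scales stand up to z=94 mm.
- pad_left: Round dark rubber press pad, 22 mm across, 5 mm high, on the left front corner of the plate, 90 mm from the pivot, 23 mm clear of the mirror cell; origin: centre of its underside, z up. Pressed straight down, 4 to 5 N starts it, 8 to 14 N brings it to its mark, 8 to 19 mm down; it springs back up when let go.
- pad_top_left (a point): Centre of the left pad's top face, 81 mm above the bench at rest.
- tip_left (a point): Point of the left pointer, 163 mm from the pivot (73 mm beyond the pad, same arm), 72 mm above the bench at rest. It sinks 1.81 mm for each 1 mm that the left pad sinks; pressing the other pad does not move it.
- mark_left (a point): The left mark: middle of the inner end of the dark steel rider, a clip 10 mm tall set on the left scale, 6 mm beyond the pointer's point. It is set 15 to 33 mm below the resting pointer, differently every time, and stays there (it can be shifted only by a knock).
- tilt_left (a joint): Tilt of the plate by its left corner, rad: 0 = at rest, up against its stop; grows as the left pad is pressed; stops at 0.30. The pointer's point sinks by 0.163 m x sin(tilt).
- pad_right: Round dark rubber press pad, 22 mm across, 5 mm high, on the right front corner of the plate, 90 mm from the pivot, 23 mm clear of the mirror cell; origin: centre of its underside, z up. Pressed straight down, 4 to 5 N starts it, 8 to 14 N brings it to its mark, 8 to 19 mm down; it springs back up when let go.
- pad_top_right (a point): Centre of the right pad's top face, 81 mm above the bench at rest.
- tip_right (a point): Point of the right pointer, 163 mm from the pivot (73 mm beyond the pad, same arm), 72 mm above the bench at rest. It sinks 1.81 mm for each 1 mm that the right pad sinks; pressing the other pad does not move it.
- mark_right (a point): The right mark: middle of the inner end of the dark steel rider, a clip 10 mm tall set on the right scale, 6 mm beyond the pointer's point. It is set 15 to 33 mm below the resting pointer, differently every time, and stays there (it can be shifted only by a knock).
- tilt_right (a joint): Tilt of the plate by its right corner, rad: 0 = at rest, up against its stop; grows as the right pad is pressed; stops at 0.30. The pointer's point sinks by 0.163 m x sin(tilt).
- tweezers_2: Steel tweezers, 143 mm long, lying on the bench between the mount and the robot; bystander. Origin: middle of the underside, long axis y.
- jar_2: Small clear jar of beads with a blue lid, 39 mm across and 40 mm high, to the right behind the right arm; bystander. Origin: middle of the underside.
- loupe: Folding loupe, 63 x 30 x 14 mm, to the left behind the left arm; bystander. Origin: middle of the underside.
- dish_1: Shallow white dish of beads, 66 mm across and 13 mm high, left of the mount; bystander. Origin: middle of the underside.

How it is judged (in metres and radians):
On the way, in this order (a step that is already met when the one before it is completed fails the run):
1. left corner held pressed by its pad with its pointer level with the left mark (within 5 mm), right corner up (z of tip_left in the frame of mark_left between -0.005 and 0.005 m and contact force between the fingers and pad_left above 0.5 N and value of joint tilt_right below 0.03 rad), for 0.4 s.
2. left corner let go and back up (value of joint each of tilt_left, tilt_right below 0.015 rad and contact force between the fingers and pad_left below 0.1 N), for 0.1 s.
3. right corner held pressed by its pad with its pointer level with the right mark (within 5 mm), left corner up (z of tip_right in the frame of mark_right between -0.005 and 0.005 m and contact force between the fingers and pad_right above 0.5 N and value of joint tilt_left below 0.03 rad), for 0.4 s.
At the end, for the whole second after the job is handed in: Both corners have been pressed to their marks (pointer within 5 mm of the mark's middle, at least 0.4 s), left first; at the end both are sprung back (tilt under 0.015 rad) and at rest, and the mount stands within 10 mm of where it stood (value of joint each of tilt_left, tilt_right below 0.015 rad and velocity of joint each of tilt_left, tilt_right below 0.05 rad/s and distance of mount from where it was at the start of the episode below 0.01 m and angle between mount's own z axis and vertical below 0.03 rad); the robot touches nothing.
It fails at once if a pointer is pressed more than 11 mm past its mark (z of tip_left in the frame of mark_left below -0.011 m or z of tip_right in the frame of mark_right below -0.011 m).
It fails at once if both corners are pressed at once (value of joint each of tilt_left, tilt_right above 0.06 rad).
It fails at once if the mount is lifted, tipped or shifted by more than 10 mm (distance of mount from where it was at the start of the episode above 0.01 m or height (world z) of mount above 0.005 m or angle between mount's own z axis and vertical above 0.05 rad).
It fails at once if a mark is moved by more than 10 mm (distance of any of mark_left, mark_right from where it was at the start of the episode above 0.01 m).
It fails at once if the tweezers, jar, loupe or dish is lifted or moved by more than 20 mm (distance of any of tweezers_2, jar_2, loupe, dish_1 from where it was at the start of the episode above 0.02 m).
It also fails if it takes over 48 s, if anything falls off the work surface, if the arm or the gripper's body presses on something with over 40 N, if the wrist force passes 120 N, or if a joint passes its speed limit or range.

## Working session

There is one attempt and no reset: what is moved stays moved. The work goes in short steps, Python scripts to look and compute and a tool call to move; the robot and the scene stay as the last step left them, time stands still between calls to the robot, and variables do not carry over. Pictures are saved under pics/ and viewed, at most 10 in all, crops included, and the job is handed in when it is done.

Besides the shell and the picture viewer there is one more tool, called after ">>>" as a command line: name --argument value ..., lists and objects as JSON in quotes. move_arm: Moves the arm, as the interface text tells. Its arguments: {"type":"object","properties":{"plan":{"type":"array","items":{"type":"object","properties":{"x":{"type":"number"},"y":{"type":"number"},"z":{"type":"number"},"rx":{"type":"number"},"ry":{"type":"number"},"rz":{"type":"number"}}}},"grip":{"type":"number"},"squeeze":{"type":"number"}},"required":["plan"]}

```bash
mkdir -p pics; cat > h.py <<'E'
import numpy as np, cv2
from workcell import *
def cam(f):
    K=np.array([[f['fx'],0,f['cx']],[0,f['fy'],f['cy']],[0,0,1.]]);R=cv2.Rodrigues(np.array(f['rvec'],float))[0]
    return K,np.array(f['dist'],float),R,np.array(f['tvec'],float).ravel()
def ray(f,p):
    K,d,R,t=cam(f);u=cv2.undistortPoints(np.array([[p]],float),K,d)[0,0]
    v=R.T@np.array([u[0],u[1],1.]);return -R.T@t,v
def atz(f,p,z):
    o,v=ray(f,p);return o+v*(z-o[2])/v[2]
def depth(f,p):
    o,v=ray(f,p);c,r=int(round(p[0])),int(round(p[1]));w=f['z_map'][max(r-1,0):r+2,max(c-1,0):c+2];w=w[w>0]
    return o+v*np.median(w) if len(w) else None
def tri(l):
    A=0;b=0
    for f,p in l:
        o,v=ray(f,p);v=v/np.linalg.norm(v);M=np.eye(3)-np.outer(v,v);A=A+M;b=b+M@o
    return np.linalg.solve(A,b)
def proj(f,P):
    K,d,R,t=cam(f);return cv2.projectPoints(np.array([P],float),np.array(f['rvec'],float),t,K,d)[0].ravel()
E
python3 - <<'E'
from h import *
np.set_printoptions(precision=1,suppress=True)
s=state();print(s['time_s'],s['ee_pos'],s['ee_rot'],pinch_z,s['force'])
L=['mount','pad_top_left','pad_top_right','tip_left','tip_right','mark_left','mark_right','dish_1','loupe','jar_2','tweezers_2']
F={};D={}
for c in ['scene','top']:
    F[c]=grab_frame(c);cv2.imwrite(f'pics/{c}0.png',F[c]['img'][:,:,::-1])
    print(c,ray(F[c],(320,200)))
    for l in L:
        r=landmark_of(c,l)
        for q in r[:2]: print(c,l,round(q['p'],2),np.array(q['point']),depth(F[c],q['point']))
        if r:D[c,l]=r[0]['point']
for l in L:
    if all((c,l) in D for c in F): print(l,tri([(F[c],D[c,l]) for c in F]))
print(state()['time_s'])
E
```

```text
0.0 [ 208.7 -535.2  191.7] [-179.9   -0.    21.3] 18.8 [-0.6  0.3  0.4]
scene (array([ 38.1, 652. , 694.4]), array([ 0.5, -0.6, -0.7]))
scene mount 0.73 [306.5 217.1] [525.1 120.6   0.8]
scene pad_top_left 0.53 [290.9 206.6] [518.8 178.4  82.1]
scene pad_top_right 0.44 [322.8 183.7] [514.3  66.5  80.1]
scene tip_left 0.95 [284.6 235.8] [464.7 257.8  86.4]
scene tip_right 0.84 [357.1 181.4] [453.7   6.   78.7]
scene mark_left 0.57 [290.  244.9] [457.3 251.9  57.8]
scene mark_right 0.52 [357.3 188.4] [453.4   3.6  54.7]
scene dish_1 0.98 [222.9 265.2] [568.3 356.4   6.4]
scene loupe 0.5 [255.5 234.6] [572.9 250.3  13.7]
scene jar_2 0.67 [328.7 236.7] [438.6 140.3   1.9]
scene tweezers_2 0.44 [329.2 238.3] [435.1 142.8   0.8]
top (array([ 352.1,   71.6, 1098.2]), array([ 0.2,  0. , -1. ]))
top mount 0.64 [313.1 207.5] [508.4 118.1  78.3]
top pad_top_left 0.72 [223.8 187.7] [564.3 347.7   4.9]
top pad_top_left 0.54 [282.8 201. ] [521.4 188.7  81.3]
top pad_top_right 0.54 [336.9 207.3] [509.8  62.9  81.2]
top tip_left 0.74 [262.6 223.3] [473.7 241.   32.2]
top tip_right 0.62 [360.7 237.3] [444.3   5.   52.4]
top mark_left 0.44 [260.1 224.9] [468.5 245.1  42.9]
top mark_left 0.4 [337.2 210.9] [501.2  62.1  82.6]
top mark_right 0.38 [361.  238.3] [441.9   4.3  52.8]
top dish_1 0.65 [219.7 185.9] [568.9 358.8   3.5]
top loupe 0.73 [264.2 187.7] [567.  245.9   3.5]
top jar_2 0.66 [363.3 195.7] [546.1  -0.5  40. ]
top tweezers_2 0.53 [305.6 240.3] [437.9 137.6   0.2]
mount [521.2 122.4   4.1]
pad_top_left [485.4 274.3 189.8]
pad_top_right [512.5  64.4  79.2]
tip_left [475.3 239.9  63.1]
tip_right [445.7   9.5  84.2]
mark_left [467.3 244.1  44.4]
mark_right [445.4   7.2  60.5]
dish_1 [567.7 357.3   7.9]
loupe [569.1 247.5  12.7]
jar_2 [ 584.2  -25.2 -229.3]
tweezers_2 [438.6 138.   -5.7]
1.2
```

```bash
python3 - <<'E'
import cv2,numpy as np
a=cv2.imread('pics/scene0.png')[150:300,200:400];b=cv2.imread('pics/top0.png')[150:300,200:400]
cv2.imwrite('pics/c0.png',np.hstack([cv2.resize(i,None,fx=2,fy=4,interpolation=2) if 0 else cv2.resize(i,(400,300),interpolation=cv2.INTER_CUBIC) for i in (a,b)]))
E
```

```text
(no output)
```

View pics/c0.png

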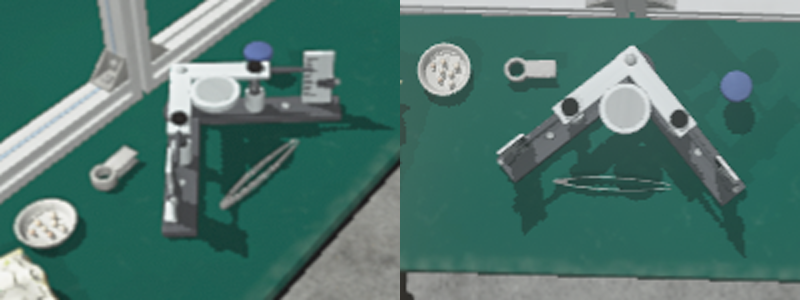

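```bash
python3 - <<'E'
from h import *
from scipy.spatial.transform import Rotation as Ro
f=grab_frame('wrist');s=state();K,d,R,t=cam(f)
Rt=Ro.from_euler('xyz',s['ee_rot'],degrees=True).as_matrix()
print('cam origin in tool',Rt.T@(-R.T@t-np.array(s['ee_pos'])));print('cam axes in tool\n',np.round(Rt.T@R.T,3));print(f['fx'],np.round(Rt,2),s['ee_rot'])
E
```

```text
cam origin in tool [  76.8881415     0.32998351 -191.10095426]
cam axes in tool
 [[ 0.    -0.964 -0.267]
 [ 1.    -0.     0.001]
 [-0.001 -0.267  0.964]]
279.4813766926577 [[ 0.93  0.36 -0.  ]
 [ 0.36 -0.93 -0.  ]
 [-0.    0.   -1.  ]] [1.79994637e+02 2.23305479e-03 2.13044045e+01]
```

```bash
cat > pl.py <<'E'
import sys,json,numpy as np
from workcell import state
from scipy.spatial.transform import Rotation as Ro
# usage: x y z yaw n  (tool down)
x,y,z,yaw,n=map(float,sys.argv[1:]);n=int(n)
s=state();p=np.array(s['ee_pos']);y0=s['ee_rot'][2];dy=np.radians((yaw-y0+180)%360-180)
if len(sys.argv)>6: pass
out=[];R=Ro.from_euler('xyz',[180,0,y0],degrees=True)
rz=round(-dy/n,4)
for i in range(n):
    d=R.inv().apply((np.array([x,y,z])-p)/(n-i));d=np.round(d,1)
    out.append(dict(x=d[0],y=d[1],z=d[2],rz=rz));p=p+R.apply(d);R=R*Ro.from_rotvec([0,0,rz])
for i in range(0,n,10):print(json.dumps(out[i:i+10]))
print(s['time_s'],s['ee_pos'],s['ee_rot'],'end',p,R.as_euler('xyz',degrees=True))
E
python3 pl.py 377 120 140 180 20
```

```text
[{"x": 19.7, "y": -27.5, "z": 2.6, "rz": -0.1385}, {"x": 23.4, "y": -24.5, "z": 2.6, "rz": -0.1385}, {"x": 26.5, "y": -21.0, "z": 2.6, "rz": -0.1385}, {"x": 29.2, "y": -17.2, "z": 2.6, "rz": -0.1385}, {"x": 31.3, "y": -13.0, "z": 2.6, "rz": -0.1385}, {"x": 32.7, "y": -8.6, "z": 2.6, "rz": -0.1385}, {"x": 33.6, "y": -4.0, "z": 2.6, "rz": -0.1385}, {"x": 33.8, "y": 0.7, "z": 2.6, "rz": -0.1385}, {"x": 33.4, "y": 5.4, "z": 2.6, "rz": -0.1385}, {"x": 32.4, "y": 10.0, "z": 2.7, "rz": -0.1385}]
[{"x": 30.7, "y": 14.3, "z": 2.6, "rz": -0.1385}, {"x": 28.4, "y": 18.4, "z": 2.7, "rz": -0.1385}, {"x": 25.6, "y": 22.2, "z": 2.6, "rz": -0.1385}, {"x": 22.3, "y": 25.5, "z": 2.7, "rz": -0.1385}, {"x": 18.5, "y": 28.3, "z": 2.6, "rz": -0.1385}, {"x": 14.4, "y": 30.6, "z": 2.7, "rz": -0.1385}, {"x": 10.1, "y": 32.3, "z": 2.6, "rz": -0.1385}, {"x": 5.5, "y": 33.4, "z": 2.7, "rz": -0.1385}, {"x": 0.9, "y": 33.8, "z": 2.6, "rz": -0.1385}, {"x": -3.8, "y": 33.6, "z": 2.7, "rz": -0.1385}]
1.25 [ 208.89649255 -535.73662856  192.57632059] [1.79994637e+02 2.23305479e-03 2.13044045e+01] end [376.97353649 119.9784924  139.97632059] [-180.            0.         -179.98628623]
```

>>> move_arm --plan '[{"x":19.7,"y":-27.5,"z":2.6,"rz":-0.1385},{"x":23.4,"y":-24.5,"z":2.6,"rz":-0.1385},{"x":26.5,"y":-21.0,"z":2.6,"rz":-0.1385},{"x":29.2,"y":-17.2,"z":2.6,"rz":-0.1385},{"x":31.3,"y":-13.0,"z":2.6,"rz":-0.1385},{"x":32.7,"y":-8.6,"z":2.6,"rz":-0.1385},{"x":33.6,"y":-4.0,"z":2.6,"rz":-0.1385},{"x":33.8,"y":0.7,"z":2.6,"rz":-0.1385},{"x":33.4,"y":5.4,"z":2.6,"rz":-0.1385},{"x":32.4,"y":10.0,"z":2.7,"rz":-0.1385}]' --grip 0

```text
schema error: expected keys x, y, z, rx, ry, rz
```

>>> move_arm --plan '[{"x":30.7,"y":14.3,"z":2.6,"rz":-0.1385},{"x":28.4,"y":18.4,"z":2.7,"rz":-0.1385},{"x":25.6,"y":22.2,"z":2.6,"rz":-0.1385},{"x":22.3,"y":25.5,"z":2.7,"rz":-0.1385},{"x":18.5,"y":28.3,"z":2.6,"rz":-0.1385},{"x":14.4,"y":30.6,"z":2.7,"rz":-0.1385},{"x":10.1,"y":32.3,"z":2.6,"rz":-0.1385},{"x":5.5,"y":33.4,"z":2.7,"rz":-0.1385},{"x":0.9,"y":33.8,"z":2.6,"rz":-0.1385},{"x":-3.8,"y":33.6,"z":2.7,"rz":-0.1385}]'

```text
schema error: expected keys x, y, z, rx, ry, rz
```

>>> move_arm --plan '[{"z":30},{"z":30},{"z":30},{}]'

```text
schema error: expected keys x, y, z, rx, ry, rz
```

>>> move_arm --plan '[{"x":19.7,"y":-27.5,"z":2.6,"rx":0,"ry":0,"rz":-0.1385},{"x":23.4,"y":-24.5,"z":2.6,"rx":0,"ry":0,"rz":-0.1385},{"x":26.5,"y":-21.0,"z":2.6,"rx":0,"ry":0,"rz":-0.1385},{"x":29.2,"y":-17.2,"z":2.6,"rx":0,"ry":0,"rz":-0.1385},{"x":31.3,"y":-13.0,"z":2.6,"rx":0,"ry":0,"rz":-0.1385},{"x":32.7,"y":-8.6,"z":2.6,"rx":0,"ry":0,"rz":-0.1385},{"x":33.6,"y":-4.0,"z":2.6,"rx":0,"ry":0,"rz":-0.1385},{"x":33.8,"y":0.7,"z":2.6,"rx":0,"ry":0,"rz":-0.1385},{"x":33.4,"y":5.4,"z":2.6,"rx":0,"ry":0,"rz":-0.1385},{"x":32.4,"y":10.0,"z":2.7,"rx":0,"ry":0,"rz":-0.1385}]' --grip 0

```text
time_s: 2.25
ee_pos: [293.1, -206.6, 166.6]
ee_rot: [180.0, 0.0, 101.0]
force: [0.4, 0.2, -0.3]
gripper_width: 14.5
gripper_force: 0.0
```

>>> move_arm --plan '[{"x":30.7,"y":14.3,"z":2.6,"rx":0,"ry":0,"rz":-0.1385},{"x":28.4,"y":18.4,"z":2.7,"rx":0,"ry":0,"rz":-0.1385},{"x":25.6,"y":22.2,"z":2.6,"rx":0,"ry":0,"rz":-0.1385},{"x":22.3,"y":25.5,"z":2.7,"rx":0,"ry":0,"rz":-0.1385},{"x":18.5,"y":28.3,"z":2.6,"rx":0,"ry":0,"rz":-0.1385},{"x":14.4,"y":30.6,"z":2.7,"rx":0,"ry":0,"rz":-0.1385},{"x":10.1,"y":32.3,"z":2.6,"rx":0,"ry":0,"rz":-0.1385},{"x":5.5,"y":33.4,"z":2.7,"rx":0,"ry":0,"rz":-0.1385},{"x":0.9,"y":33.8,"z":2.6,"rx":0,"ry":0,"rz":-0.1385},{"x":-3.8,"y":33.6,"z":2.7,"rx":0,"ry":0,"rz":-0.1385}]'

```text
time_s: 3.25
ee_pos: [377.3, 121.5, 140.1]
ee_rot: [180.0, 0.0, -179.6]
force: [0.4, 0.2, -0.6]
gripper_width: 0.5
gripper_force: 0.0
```

>>> move_arm --plan '[{"x":0,"y":0,"z":30,"rx":0,"ry":0,"rz":0},{"x":0,"y":0,"z":30,"rx":0,"ry":0,"rz":0},{"x":0,"y":0,"z":30,"rx":0,"ry":0,"rz":0},{"x":0,"y":0,"z":0,"rx":0,"ry":0,"rz":0}]'

```text
time_s: 3.65
ee_pos: [374.0, 119.3, 47.4]
ee_rot: [-179.9, -0.4, -180.0]
force: [-1.5, -1.2, -0.3]
gripper_width: 0.1
gripper_force: 0.0
```

```bash
cat > look.py <<'E'
import sys
from h import *
np.set_printoptions(precision=1,suppress=True)
n=sys.argv[1];f=grab_frame('wrist');s=state();print(s['time_s'],s['ee_pos'],s['ee_rot'],s['force'],s['qpos'])
cv2.imwrite(f'pics/{n}.png',f['img'][:,:,::-1]);np.save(f'pics/{n}.npy',f,allow_pickle=True)
for l in ['pad_top_left','pad_top_right','tip_left','tip_right','mark_left','mark_right']:
    for q in landmark_of('wrist',l)[:2]: print(l,round(q['p'],2),np.array(q['point']),depth(f,q['point']))
E
python3 look.py w1
```

```text
3.7 [375.8 119.7  49.1] [-179.9   -0.2 -180. ] [-0.2  0.6 -0.6] [ 16.   11.7 123.5  -0.   45.  -74. ]
mark_right 0.6 [183.4 315.8] [352.1  81.5 174.2]
```

View pics/w1.png

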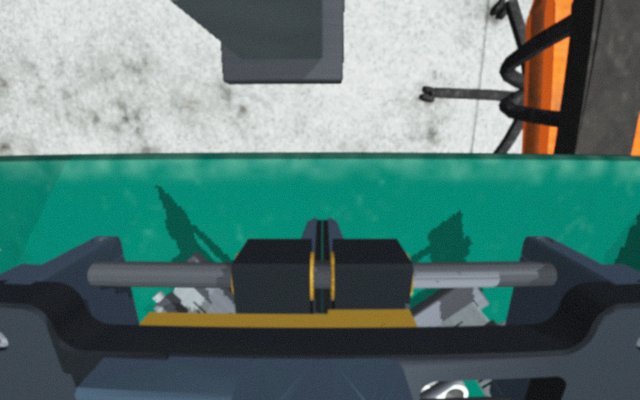

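>>> move_arm --plan '[{"x":0,"y":0,"z":-30,"rx":0,"ry":0,"rz":0.13},{"x":0,"y":0,"z":-30,"rx":0,"ry":0,"rz":0.13},{"x":0,"y":0,"z":-30,"rx":0,"ry":0,"rz":0.13},{"x":0,"y":0,"z":0,"rx":0,"ry":0,"rz":0.13}]'

```text
time_s: 4.4
ee_pos: [380.1, 120.8, 144.4]
ee_rot: [179.6, 0.4, 149.9]
force: [0.0, -0.0, 0.0]
gripper_width: 0.0
gripper_force: 0.0
```

```bash
python3 - <<'E'
from h import *
np.set_printoptions(precision=1,suppress=True)
for c,B in {'top':[(285,203),(339.5,209)],'scene':[(289.5,209),(329,184)]}.items():
    f=grab_frame(c);im=cv2.imread(f'pics/{c}0.png').max(2)
    for b in B:
        x,y=int(b[0]),int(b[1]);w=im[y-9:y+10,x-9:x+10];m=(w<65).astype(np.uint8)
        n,l,st,ce=cv2.connectedComponentsWithStats(m);k=np.argmin([np.hypot(*(ce[i]-9))+(99 if st[i,4]<12 else 0) for i in range(1,n)])+1
        p=ce[k]+[x-9,y-9];print(c,b,p,st[k],atz(f,p,80),w.min())
E
python3 pl.py 520 186 130 128 5
```

```text
top (285, 203) [288. 204.] [12 10  1  1  1] [514.8 176.5  80. ] 60
top (339.5, 209) [340.5 210.5] [ 8  8  5  6 13] [502.8  54.3  80. ] 62
scene (289.5, 209) [289.1 208.9] [ 6  7  7  5 30] [518.5 185.3  80. ] 35
scene (329, 184) [327.2 183. ] [ 4  6  7  5 27] [507.6  57.5  80. ] 39
[{"x": -18.2, "y": 25.6, "z": 2.3, "rz": 0.0776}, {"x": -16.1, "y": 26.9, "z": 2.3, "rz": 0.0776}, {"x": -14.0, "y": 28.0, "z": 2.3, "rz": 0.0776}, {"x": -11.8, "y": 29.1, "z": 2.3, "rz": 0.0776}, {"x": -9.4, "y": 29.8, "z": 2.3, "rz": 0.0776}]
4.5 [377.75197092 120.15269803 141.48395614] [1.79851709e+02 1.50645963e-01 1.50227726e+02] end [519.96261639 185.99618372 129.98395614] [180.           0.         127.99696339]
```

>>> move_arm --plan '[{"x":-18.2,"y":25.6,"z":2.3,"rx":0,"ry":0,"rz":0.0776},{"x":-16.1,"y":26.9,"z":2.3,"rx":0,"ry":0,"rz":0.0776},{"x":-14.0,"y":28.0,"z":2.3,"rx":0,"ry":0,"rz":0.0776},{"x":-11.8,"y":29.1,"z":2.3,"rx":0,"ry":0,"rz":0.0776},{"x":-9.4,"y":27,"z":2.3,"rx":0,"ry":0,"rz":0.0776},{"x":0,"y":0,"z":0,"rx":0,"ry":0,"rz":0},{"x":0,"y":0,"z":0,"rx":0,"ry":0,"rz":0}]'

```text
time_s: 5.2
ee_pos: [516.4, 183.6, 127.5]
ee_rot: [-179.8, -0.0, 128.1]
force: [-0.2, -0.6, 0.1]
gripper_width: 0.3
gripper_force: 0.0
```

```bash
python3 look.py w2
```

```text
5.25 [515.9 183.4 127.8] [-179.9   -0.   128.1] [-0.7 -0.2 -0.1] [ 18.4  18.8  98.8  -0.   62.5 -19.7]
pad_top_left 0.72 [325.4 212.8] [521.2 184.6  80.3]
pad_top_right 0.65 [239.1 302.8] [483.6 189.9 250.2]
tip_left 0.58 [318.7 127.4] [470.6 238.2  10.7]
tip_left 0.56 [238.1 303. ] [483.4 189.6 250. ]
tip_right 0.69 [174.  294.7] [454.7   6.7  61.6]
mark_left 0.83 [323.1 120.9] [470.2 246.3  11.1]
mark_right 0.43 [174.1 286.6] [465.5 175.9 242.6]
```

View pics/w2.png

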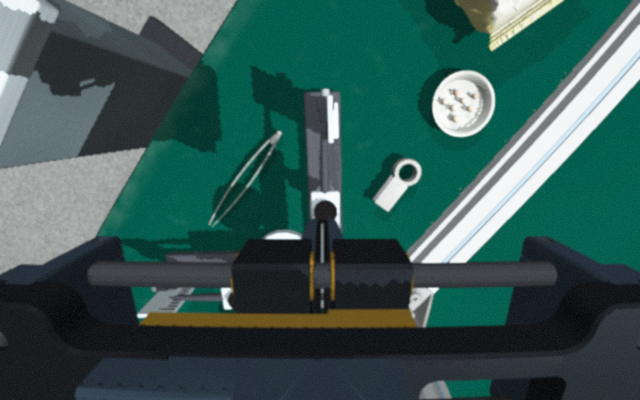

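```bash
python3 - <<'E'
from h import *
np.set_printoptions(precision=0,suppress=True,linewidth=250)
f=np.load('pics/w2.npy',allow_pickle=True).item()
c=f['img'][75:225,270:380,::-1];z=f['z_map'][75:225,270:380]
H=np.zeros(z.shape)
for r in range(150):
    for q in range(110):
        o,v=ray(f,(q+270,r+75));H[r,q]=(o+v*z[r,q])[2] if z[r,q]>0 else 0
np.save('pics/H2.npy',H)
g=cv2.cvtColor(np.clip(H*2.5,0,255).astype(np.uint8),cv2.COLOR_GRAY2BGR)
cv2.imwrite('pics/c2.png',np.hstack([cv2.resize(i,(400,545),interpolation=cv2.INTER_NEAREST) for i in (c,g)]))
print(H[10:80:2,40:74:1])
E
```

```text
[[-1. -1. -3. ... -1. -2. -1.]
 [-2. -1. -2. ... -1. -1. -1.]
 [-2. -2. -1. ... -2.  0. -1.]
 ...
 [11. 11. 10. ... -1. -1. -2.]
 [11. 11.  9. ... -3.  0. -1.]
 [10. 11. 10. ... -1. -1. -2.]]
```

View pics/c2.png

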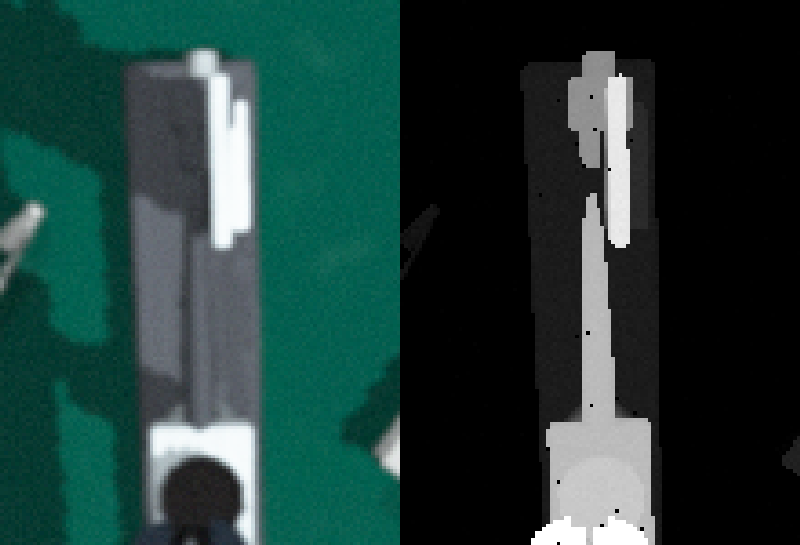

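```bash
python3 - <<'E'
import numpy as np
H=np.load('pics/H2.npy');np.set_printoptions(linewidth=250)
for r in range(12,70,2): print(r,H[r,44:66].round(0).astype(int))
m=H[37:44,50:53];print('tongue',np.median(m),'body',np.median(H[24:34,47:53]),'tip',np.median(H[56:62,52:54]),'pad',np.median(H[128:140,48:60]))
E
```

```text
12 [-1  0 -1  0 -2  0 -2 -2 -1 -2 -2 -2  0 -2 -1 -3 -1 -2 -2 -1 -1 -1]
14 [ 0  0 -2 -1 -1 -2 -2 54 57 57 58 56 56 56 55 -2  0  0 -1 -1 -1 -1]
16 [-1 -2 -2 -1 -2 -1 53 55 57 57 56 58 57 56 56  9 10  9  9  8  9 11]
18 [10 11 12 10 11 11 53 56 56 57 57 55 56 55 55 10 11 11 11 12  9 12]
20 [11 11 10 11 10 12 54 56 57 57 58 57 58 56 55 11 92 12 11 10 11 12]
22 [11 11 57 59 58 59 59 57 57 57 58 57 58 93 93 94 94 93 58 58 12 11]
24 [10 11 58 57 58 58 58 57 59 57 59 59 73 92 93 92 93 92 59 60 10 11]
26 [12 12 59 56 58 58 59 57  0 58 58 58 72 94 93 92 94 93 57 58 11 11]
28 [12 11 58 59 59 57 58 57 58 58 58 58 68 93 92 93 95 92 58 57 17 18]
30 [11 10 58 59 60 57 58 57 57 59 57 58 66 92 93 93 93 94 58 57 18 17]
32 [11 10 58 60 58 57 59 59 58 58 58 59 62 92 93 93 93 92 58 59 17 18]
34 [10 12 57 58 58 59 58 58 58 59 59 58 59 92 94 94 92 93 59 58 18 17]
36 [12 12 11 11 13 59 58 59 58 59 58 11 55 93 93 93 93 93 18 17 18 16]
38 [12 11 10 11 11 59 59 58 59 58 57 13 51 91 93 93 93 93 16  0 17 17]
40 [11 10 11 11 10 57 58 58 58 58 57 11 47 92 92 92 93 93 19 15 18 18]
42 [10 11 11 10 11 57 58 58 58 59 5
[... 352 characters left out ...]
0 11 11 45 87 92 93 92 92 93 17 18 17]
54 [11 11 10 11 11 11 12 71 73 72 10 10 46 86 92 93 93 92 92 16 17 17]
56 [11 11 11 11 10 12 11 72 72 72 11 12 43 86 95 92 94 94 93 17 17 17]
58 [10 11 12 11 11 11 12 72 72 73 72  9 35 86 91 92 92 94 92 17 16 17]
60 [12 10 12 11 11 11 70 72 73 73 72 11 31 86 92 93 92 92 92 17 18 18]
62 [10 13 10 11 12 11 72 73 73 73 72 71 26 86 93 93 92 93 92 17 17 18]
64 [12 11 11 12 11 11 73 73 73 73 73 73 12 86 93 93 93 93 91 10 10 11]
66 [10 10 11 11 12 11 72 73 73 73 73 72 10 10 94 92 94 93 93 10 11 11]
68 [10 11 11  9 11 10 73 72 74 74 74 73 10 12 11 11 10 10 11 11 11 10]
tongue 57.989849423196915 body 57.965423218171054 tip 72.45631757855297 pad 80.06025223270353
```

>>> move_arm --plan '[{"x":-2,"y":4.5,"z":15,"rx":0,"ry":0,"rz":0},{"x":0,"y":0,"z":15,"rx":0,"ry":0,"rz":0},{"x":0,"y":0,"z":7,"rx":0,"ry":0,"rz":0},{"x":0,"y":0,"z":0,"rx":0,"ry":0,"rz":0},{"x":0,"y":0,"z":0,"rx":0,"ry":0,"rz":0}]'

```text
time_s: 6.05
ee_pos: [522.2, 185.1, 91.9]
ee_rot: [180.0, 0.0, 128.0]
force: [-0.2, 0.3, -0.6]
gripper_width: 0.7
gripper_force: 0.0
```

```bash
python3 - <<'E'
from workcell import state
s=state();print(s['ee_pos'],s['ee_rot'],s['force'])
E
```

```text
[522.16196794 185.13335907  91.89240515] [1.79966363e+02 1.87157632e-02 1.27990750e+02] [-0.1869974   0.34535767 -0.5549141 ]
```

>>> move_arm --plan '[{"x":0,"y":0,"z":5,"rx":0,"ry":0,"rz":0},{"x":0,"y":0,"z":4,"rx":0,"ry":0,"rz":0},{"x":0,"y":0,"z":3,"rx":0,"ry":0,"rz":0},{"x":0,"y":0,"z":2,"rx":0,"ry":0,"rz":0},{"x":0,"y":0,"z":2,"rx":0,"ry":0,"rz":0},{"x":0,"y":0,"z":2,"rx":0,"ry":0,"rz":0},{"x":0,"y":0,"z":0,"rx":0,"ry":0,"rz":0},{"x":0,"y":0,"z":0,"rx":0,"ry":0,"rz":0}]'

```text
time_s: 6.85
ee_pos: [522.0, 185.1, 73.4]
ee_rot: [180.0, 0.0, 128.0]
force: [-0.1, -0.3, -0.1]
gripper_width: 0.2
gripper_force: 0.0
```

```bash
cat > hm.py <<'E'
import sys
from h import *
n=sys.argv[1];f=grab_frame('wrist');s=state();print(s['time_s'],np.round(s['ee_pos'],1),np.round(s['force'],1))
cv2.imwrite(f'pics/{n}.png',f['img'][:,:,::-1]);r0,r1,c0,c1=75,250,270,380
uv=np.stack(np.meshgrid(np.arange(c0,c1),np.arange(r0,r1)),-1).reshape(-1,1,2).astype(float)
K,d,R,t=cam(f);u=cv2.undistortPoints(uv,K,d)[:,0];z=f['z_map'][r0:r1,c0:c1].ravel()
P=(np.c_[u,np.ones(len(u))]*z[:,None]-t)@R;H=P[:,2].reshape(r1-r0,c1-c0);H[z.reshape(H.shape)==0]=0
np.save(f'pics/{n}_P.npy',P.reshape(*H.shape,3))
for r in range(0,130,3): print(r,*H[r,40:72].round(0).astype(int))
E
python3 hm.py p1
```

```text
6.9 [522.  185.1  73.5] [-0.5 -0.2  0.5]
0 0 -2 0 -2 -1 56 56 58 56 57 55 -2 -1 -1 -1 0 -3 -2 -2 -1 -2 -1 -2 -1 0 -1 -1 -1 -2 -1 -2 -1
3 -1 0 0 56 57 56 57 57 57 56 55 57 54 -1 -2 -2 -2 -1 -1 -1 -1 -2 -2 -1 -1 0 0 -1 -1 -2 -1 -2
6 9 9 56 55 56 57 57 56 57 56 92 93 92 93 9 10 11 11 10 9 11 10 10 11 10 10 -1 0 -2 -2 -1 -1
9 11 11 53 56 55 56 56 56 56 93 93 93 93 92 93 91 59 57 12 11 11 10 10 11 11 11 9 -2 0 -1 0 -1
12 58 58 57 58 58 59 58 57 57 93 94 92 93 93 93 93 57 58 59 11 10 10 11 12 10 11 10 0 0 0 -2 -1
15 58 57 59 58 58 58 0 59 58 93 93 93 91 92 93 93 60 58 57 10 11 10 11 11 11 11 10 -2 -1 0 -2 -1
18 59 58 58 58 60 59 58 60 57 92 0 92 92 93 93 93 57 58 57 12 11 11 11 10 10 12 9 0 -1 -1 -3 -1
21 59 59 57 58 58 59 57 58 58 92 94 95 94 94 93 92 59 58 58 17 16 17 17 17 10 10 11 -1 -1 -1 -1 -2
24 58 58 59 57 59 57 58 59 58 93 93 93 93 93 92 92 58 58 58 18 16 16 16 18 11 10 11 0 -1 -1 -1 -1
27 58 57 59 59 57 58 57 58 57 92 93 95 92 93 93 93 57 57 56 17 18 17 16 16 12 11 11 -1 -2 -1 -2 -1
30 58 57 58 60 57 59 56 57 11 93 93 94 93 93 93 94 17 17 17 18 16 18 16 18 10 13 10 -2 -1 -2 -1 -1
[... 2535 characters left out ...]
-2 1 0
111 12 71 73 73 75 76 75 75 75 76 74 73 71 12 10 11 11 12 10 12 11 12 12 10 11 12 10 11 11 -1 -1 -2
114 10 71 74 75 76 75 75 75 76 74 75 74 72 10 10 11 11 10 12 11 11 12 10 12 11 10 11 10 10 -1 -1 -2
117 11 11 72 75 76 76 75 74 76 74 74 72 71 11 11 10 10 10 9 12 11 10 10 10 10 11 10 10 11 -1 -1 0
120 11 11 72 75 73 76 75 76 75 75 74 74 72 15 14 13 12 12 11 11 12 11 12 11 12 10 11 11 10 -1 -2 -2
123 17 20 73 74 75 75 76 75 75 74 75 74 72 26 26 25 22 18 15 10 11 11 12 9 12 10 10 10 11 -1 0 0
126 28 34 72 74 75 75 75 74 75 75 74 75 73 36 37 34 32 29 26 22 20 12 12 10 10 11 11 10 11 -2 -1 0
129 69 70 73 74 75 75 74 75 75 74 75 73 72 71 72 70 71 70 70 70 71 71 71 71 69 11 11 10 11 -1 -1 -2
```

```bash
python3 - <<'E'
import cv2
a=cv2.imread('pics/p1.png')[100:300,230:430];cv2.imwrite('pics/p1c.png',cv2.resize(a,(600,600),interpolation=2))
import numpy as np
P=np.load('pics/p1_P.npy')
for r in range(126,175,3): print(r,*P[r,30:85:2,2].round(0).astype(int))
print(P[140,50],P[150,50],P[150,60])
E
```

```text
126 11 12 10 12 20 28 72 75 75 75 74 73 37 32 26 20 12 10 11 11 -1 0 -2 -1 -1 -2 -2 -1
129 10 11 12 11 32 69 73 75 74 75 75 72 72 71 70 71 71 69 11 11 -1 -1 -2 -2 -1 1 -1 -1
132 74 75 76 75 74 75 74 75 75 77 75 75 74 74 74 75 75 75 11 10 -1 -1 0 -2 -2 -1 -1 -1
135 74 75 75 76 75 74 74 75 76 75 75 75 75 75 75 76 76 75 11 9 -2 0 -1 -2 -1 -2 -2 -1
138 74 76 75 75 74 75 75 74 75 74 75 75 74 76 76 75 74 75 10 11 -2 -1 1 -1 0 -2 -1 -1
141 74 75 76 75 75 75 75 75 76 75 75 75 74 75 75 75 75 75 12 11 -1 -2 -2 -1 -2 0 -1 -1
144 75 76 74 74 75 98 99 97 94 80 80 80 79 78 97 98 98 74 11 11 -1 -1 -1 -1 0 -2 -1 -1
147 74 75 75 76 103 103 104 104 95 100 100 80 99 99 104 103 102 103 102 11 -1 -1 -1 -2 -2 -1 -2 -1
150 -1 75 75 108 108 107 108 109 105 104 105 80 104 104 109 109 109 108 109 10 -1 -1 -2 -1 -1 -1 -1 -3
153 -2 75 79 113 114 113 113 114 110 109 109 79 109 110 114 113 114 112 113 113 -1 0 -2 0 -2 -1 -1 -1
156 0 75 118 119 118 119 119 118 113 115 114 80 114 113 117 118 119 117 118 118 117 0 -1 -2 -2 -1 -1 -2
159 -1 121 123 122 122 123 122 123 118 118 119 81 118 118 122 122 122 123 123 123 122 -1 -2 -2 -1 0 -2 0
162 0 127 125 127 126 128 126 127 123 122 123 80 123 124 124 126 127 127 127 127 128 126 -1 -1 0 -1 -3 -2
165 177 179 179 178 179 179 130 130 127 127 128 80 127 127 127 130 177 178 179 179 178 179 179 179 179 179 180 179
168 181 181 182 180 180 181 135 134 131 131 132 80 131 131 131 135 178 181 182 181 181 181 181 180 181 180 181 181
171 183 183 184 183 184 183 139 139 135 135 134 76 135 135 136 139 177 183 184 184 183 183 184 183 184 183 183 184
174 186 186 186 186 185 186 141 140 139 138 138 75 137 138 138 142 178 185 186 186 186 186 185 186 185 186 186 186
[514.70576543 194.56304283  75.30959058] [512.78030771 197.36462901 104.90432018] [516.56576977 202.18433928 108.86571829]
```

View pics/p1c.png

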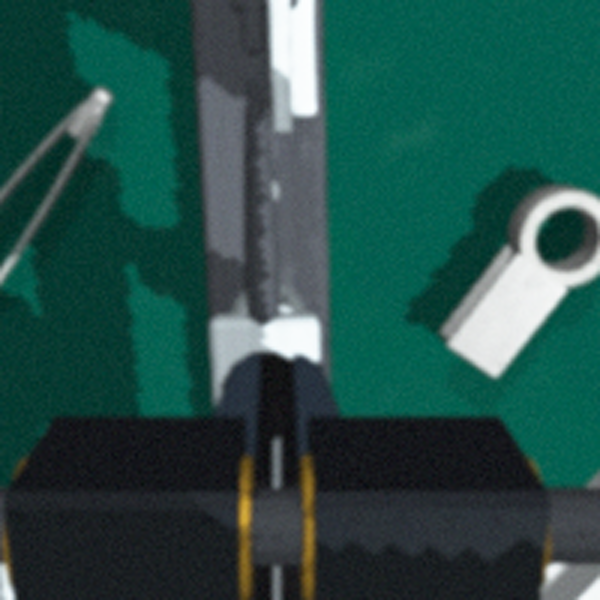

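```bash
python3 - <<'E'
import numpy as np
from h import *
from scipy.spatial.transform import Rotation as Ro
s=state();np.set_printoptions(precision=1,suppress=True,linewidth=200)
R=Ro.from_euler('xyz',s['ee_rot'],degrees=True);print(s['gripper_width'],s['time_s'])
P=np.load('pics/p1_P.npy');T=R.inv().apply(P.reshape(-1,3)-s['ee_pos']).reshape(P.shape)
for r in list(range(140,172,2)): print(r,T[r,52],T[r,42],T[r,48])
print(T[147,34:80:2])
E
```

```text
0.4271783753587748 6.9
140 [11.7  1.5 -1. ] [11.8 -5.7 -1.2] [11.9 -1.4 -1.6]
142 [11.1  1.5 -3.6] [10.4 -5.7 -1.6] [11.4 -1.3 -4.5]
144 [10.5  1.5 -6.2] [ 17.   -4.8 -25. ] [10.6 -1.3 -6.5]
146 [ 9.4  1.5 -7.2] [ 16.4  -4.7 -27.1] [ 15.   -1.1 -23.3]
148 [ 7.8  1.5 -7. ] [ 16.7  -4.6 -31.6] [ 15.2  -1.  -27.4]
150 [ 6.   1.5 -6.1] [ 16.6  -4.5 -34.8] [ 14.9  -1.  -30.2]
152 [ 4.3  1.5 -5.6] [ 16.5  -4.4 -37.9] [ 14.8  -0.9 -33.5]
154 [ 3.4  1.5 -7.1] [ 16.4  -4.3 -40.8] [ 14.8  -0.9 -36.7]
156 [ 1.7  1.5 -6.7] [ 17.   -4.1 -45.6] [ 15.3  -0.8 -41.1]
158 [ 0.   1.5 -6.3] [ 16.6  -4.  -47.4] [ 14.8  -0.8 -43. ]
160 [-1.4  1.5 -6.7] [74.5  1.4 73.5] [ 15.4  -0.7 -47.4]
162 [-2.9  1.5 -6.5] [ 16.5  -3.8 -52.9] [ 14.9  -0.7 -48.9]
164 [-4.1  1.5 -7.3] [ 16.5  -3.8 -55.4] [ 15.2  -0.7 -52.5]
166 [-5.7  1.5 -7.3] [ 16.5  -3.7 -58.2] [ 15.3  -0.6 -55.5]
168 [-7.6  1.5 -6.4] [ 17.   -3.5 -61.7] [ 15.1  -0.6 -57.6]
170 [-9.8  1.5 -5. ] [74.5  1.4 73.5] [ 15.4  -0.5 -60.7]
[[  6.7 -11.4  -2. ]
 [  6.8 -10.   -2.3]
 [ 16.7  -7.1 -29.8]
 [ 16.6  -5.9 -29.6]
 [ 16.8  -4.6 -30.2]
 [ 17.1  -3.4 -31. ]
 [ 13.6  -2.4 -21.2]
 [ 15.4  -1.  -26.3]
 [ 15.6   0.2 -26.6]
 [  8.3   1.5  -6.5]
 [ 15.2   2.7 -25.7]
 [ 15.3   4.  -25.9]
 [ 17.    5.1 -30.7]
 [ 16.5   6.4 -29.2]
 [ 16.3   7.6 -28.7]
 [ 16.4   8.9 -29. ]
 [ 16.3  10.1 -28.7]
 [-16.3  16.9  62.3]
 [-20.7  19.6  74.7]
 [-20.8  21.7  74.9]
 [-20.7  23.7  74.7]
 [-21.   25.7  75.4]
 [-20.9  27.7  75.3]]
```

>>> move_arm --plan '[{"x":0,"y":0,"z":2,"rx":0,"ry":0,"rz":0},{"x":0,"y":0,"z":2,"rx":0,"ry":0,"rz":0},{"x":0,"y":0,"z":1,"rx":0,"ry":0,"rz":0},{"x":0,"y":0,"z":0,"rx":0,"ry":0,"rz":0}]'

```text
time_s: 7.3
ee_pos: [521.8, 185.0, 68.2]
ee_rot: [-180.0, -0.0, 128.0]
force: [0.2, -0.3, -0.7]
gripper_width: 0.6
gripper_force: 0.0
```

>>> move_arm --plan '[{"x":0,"y":0,"z":2,"rx":0,"ry":0,"rz":0},{"x":0,"y":0,"z":2,"rx":0,"ry":0,"rz":0},{"x":0,"y":0,"z":1,"rx":0,"ry":0,"rz":0},{"x":0,"y":0,"z":0,"rx":0,"ry":0,"rz":0}]'

```text
time_s: 7.7
ee_pos: [521.8, 185.0, 63.2]
ee_rot: [-180.0, -0.0, 128.0]
force: [0.1, 0.0, -0.3]
gripper_width: 0.5
gripper_force: 0.0
```

>>> move_arm --plan '[{"x":0,"y":0,"z":2,"rx":0,"ry":0,"rz":0},{"x":0,"y":0,"z":2,"rx":0,"ry":0,"rz":0},{"x":0,"y":0,"z":0,"rx":0,"ry":0,"rz":0},{"x":0,"y":0,"z":0,"rx":0,"ry":0,"rz":0}]'

```text
time_s: 8.1
ee_pos: [522.0, 185.1, 59.6]
ee_rot: [180.0, 0.0, 128.0]
force: [0.3, -1.1, 1.4]
gripper_width: 0.3
gripper_force: 0.7
```

```bash
python3 hm.py p2 | awk 'NR==1|| ($1>40 && $1<70)'; python3 - <<'E'
import numpy as np
P=np.load('pics/p2_P.npy')
for r in range(126,175,3): print(r,*P[r,30:85:2,2].round(0).astype(int))
E
```

```text
8.15 [522.  185.1  59.6] [-0.5  0.5  0.5]
42 11 10 10 10 10 11 11 10 12 91 94 92 93 93 93 93 92 16 17 17 16 17 18 17 16 10 12 11 -2 -1 -2 -1
45 11 11 11 11 11 12 10 12 10 85 93 93 93 93 92 93 93 16 16 17 17 18 17 17 17 10 10 10 -1 0 -3 -1
48 11 11 11 11 11 11 12 11 12 86 93 93 93 94 92 93 93 17 17 17 17 17 17 17 17 12 11 11 -2 -2 -1 -2
51 10 10 71 72 72 10 12 12 11 85 93 94 93 92 93 92 93 17 17 18 16 16 16 17 17 12 11 11 10 -2 -1 -2
54 11 10 73 73 72 72 10 10 11 87 92 94 93 93 93 94 92 16 16 16 16 16 18 16 16 10 10 10 9 -2 -2 -1
57 11 72 73 73 73 73 70 10 11 85 93 92 93 93 93 93 91 16 17 18 16 16 18 17 17 12 11 10 9 -1 -2 -3
60 11 73 71 72 71 73 72 11 10 11 92 92 92 92 93 92 93 16 17 17 16 17 17 17 16 16 11 9 10 -2 0 -2
63 71 72 73 73 73 72 73 73 11 11 93 94 93 94 93 93 94 17 17 16 17 17 16 16 16 11 11 11 10 -2 0 -1
66 72 73 73 73 72 74 72 73 10 10 92 92 93 93 93 93 94 93 10 11 9 11 10 11 12 11 11 11 9 -2 0 -2
69 72 73 74 74 74 73 75 72 71 12 11 93 93 92 94 93 92 91 11 11 11 11 11 11 11 10 10 10 9 -2 0 -2
126 11 10 11 12 12 16 75 74 75 75 73 72 22 18 10 10 12 11 11 11 -1 -1 -1 0 -1 0
[... 865 characters left out ...]
 105 104 103 0 -1 -1 0 -1 -1 -1
159 75 107 108 110 108 109 109 109 106 104 104 80 105 105 109 107 108 109 109 109 108 0 -1 -1 -1 -2 -1 -2
162 75 113 113 114 113 113 112 113 109 109 110 79 110 109 110 112 112 114 113 112 114 111 0 -1 0 -2 -1 0
165 165 165 165 165 164 165 117 116 112 113 113 80 113 114 114 117 163 165 165 165 164 164 164 166 164 165 165 164
168 167 168 166 167 167 167 122 121 118 117 118 81 118 117 116 120 164 168 168 168 168 168 167 168 168 167 168 166
171 171 169 0 170 169 169 125 123 120 121 120 80 121 121 121 123 164 170 171 170 170 170 170 169 170 170 170 169
174 172 172 172 171 173 172 128 128 125 125 125 81 124 125 123 128 164 172 173 171 172 172 172 172 171 173 172 172
```

>>> move_arm --plan '[{"x":0,"y":0,"z":2,"rx":0,"ry":0,"rz":0},{"x":0,"y":0,"z":2,"rx":0,"ry":0,"rz":0},{"x":0,"y":0,"z":2,"rx":0,"ry":0,"rz":0},{"x":0,"y":0,"z":0,"rx":0,"ry":0,"rz":0},{"x":0,"y":0,"z":0,"rx":0,"ry":0,"rz":0}]'

```text
time_s: 8.65
ee_pos: [522.0, 185.6, 54.1]
ee_rot: [179.9, -0.0, 128.0]
force: [-1.5, 2.3, 6.3]
gripper_width: 0.7
gripper_force: 3.5
```

```bash
python3 hm.py p3 | awk 'NR==1|| ($1>20 && $1<75)'
```

```text
8.7 [522.  185.6  54.2] [-1.2  0.8  6.7]
21 58 58 58 57 59 58 57 58 93 92 93 93 92 94 93 92 58 58 56 58 17 16 17 17 15 10 10 9 0 -1 -1 -1
24 60 58 58 58 58 58 57 57 91 93 94 93 91 93 93 92 58 58 57 56 16 17 17 17 0 11 11 9 -2 -1 0 1
27 58 57 58 59 58 59 56 12 93 93 93 92 93 93 93 92 17 17 17 17 17 17 18 17 17 11 10 11 -2 -2 -1 0
30 59 59 57 57 59 58 57 11 92 94 93 93 94 93 92 92 16 18 17 17 17 17 17 17 16 11 11 10 0 -1 -1 -1
33 58 59 58 58 58 58 57 11 11 93 92 92 92 92 93 92 17 17 17 17 16 17 16 16 17 12 10 9 0 -1 -2 -2
36 58 58 59 58 58 58 58 11 10 95 93 93 93 94 93 92 17 17 18 17 17 16 17 17 16 11 11 12 -2 -1 -1 -1
39 58 58 57 58 57 58 58 11 10 92 92 94 94 92 94 92 16 17 17 17 17 16 17 18 16 11 13 11 0 -1 0 0
42 12 10 11 10 10 12 11 11 86 92 93 93 93 92 92 92 92 17 17 17 16 17 17 17 18 10 12 11 -1 -2 -2 -1
45 11 11 10 12 10 10 11 11 86 94 94 93 93 93 92 93 90 16 17 17 15 16 16 17 16 11 11 10 -2 -1 -1 -3
48 11 10 11 11 11 10 11 10 11 92 92 93 94 92 93 92 93 17 17 17 17 17 16 17 17 12 10 10 -2 0 -2 -2
51 11 11 12 11 11 10 10 10 11 93 93 93 93 94 93 92 91 16 16 16 16 17 15 17 17 9 11 10 10 0 -2 0
54 10 12 63 62 63 13 10 11 11 91 92 92 92 94 93 92 93 17 17 18 18 16 18 16 17 11 11 10 8 -2 -2 -1
57 13 63 64 66 63 64 12 11 11 87 93 94 93 92 93 93 93 17 17 16 17 17 17 16 16 12 11 11 8 -1 -1 0
60 10 63 63 64 64 64 63 12 11 86 94 92 92 93 93 93 93 18 18 16 17 17 17 17 16 11 10 10 9 -2 -1 -1
63 0 65 64 65 64 65 64 63 11 86 93 93 92 93 94 94 93 17 17 17 18 18 17 17 17 11 11 10 10 -1 -2 -1
66 64 64 66 65 64 65 65 63 10 85 93 91 93 92 93 92 92 11 10 11 11 11 11 10 11 11 11 9 10 0 -1 -1
69 64 63 64 65 66 65 65 65 11 85 92 93 0 93 92 93 92 11 11 9 11 12 11 12 11 11 11 10 9 -1 -1 0
72 64 64 66 64 65 65 65 64 63 11 11 10 92 92 12 10 10 11 11 11 11 10 11 11 12 12 11 9 10 -1 -3 -1
```

>>> move_arm --plan '[{"x":0,"y":0,"z":1.5,"rx":0,"ry":0,"rz":0},{"x":0,"y":0,"z":1.5,"rx":0,"ry":0,"rz":0},{"x":0,"y":0,"z":1.5,"rx":0,"ry":0,"rz":0},{"x":0,"y":0,"z":0,"rx":0,"ry":0,"rz":0},{"x":0,"y":0,"z":0,"rx":0,"ry":0,"rz":0},{"x":0,"y":0,"z":0,"rx":0,"ry":0,"rz":0},{"x":0,"y":0,"z":0,"rx":0,"ry":0,"rz":0}]'

```text
time_s: 9.4
ee_pos: [522.2, 185.6, 50.1]
ee_rot: [179.9, -0.0, 128.0]
force: [-3.0, 0.9, 8.9]
gripper_width: 0.4
gripper_force: 4.5
```

```bash
python3 hm.py p4 | awk 'NR==1|| ($1>35 && $1<75)'
```

```text
9.45 [522.2 185.6  50.1] [-1.6  1.6  9.2]
36 58 57 58 58 58 58 55 11 93 92 92 94 92 92 92 93 17 17 17 17 17 16 17 18 16 11 12 10 -2 -1 -1 -1
39 59 58 59 58 58 58 58 11 92 92 93 92 94 94 93 94 16 18 16 17 17 16 18 18 16 11 13 11 0 -1 -2 0
42 10 11 12 11 10 10 10 11 85 94 93 92 93 92 93 92 17 16 16 18 17 18 17 16 17 11 10 12 -1 0 -2 -2
45 10 9 11 11 10 12 10 10 85 94 93 94 93 93 93 93 92 17 16 17 17 16 17 17 16 12 10 11 -1 -3 -2 -1
48 12 11 11 11 12 12 11 9 86 93 92 92 92 93 93 94 92 18 18 16 16 15 16 16 16 11 12 10 10 0 -1 -2
51 10 10 11 0 12 12 11 12 87 92 92 93 93 93 93 91 92 17 18 17 18 16 17 17 15 12 11 9 9 -1 -2 -2
54 12 11 55 56 56 10 10 11 84 92 93 92 92 92 94 94 93 16 16 17 17 17 17 15 17 11 11 10 9 -1 -1 -2
57 11 54 56 57 55 55 11 10 10 92 93 93 92 93 93 93 92 19 16 16 17 17 17 17 17 10 11 10 10 -2 -2 -1
60 10 57 58 57 56 56 11 11 9 92 92 94 93 93 0 92 93 16 16 17 18 17 17 18 17 9 11 9 10 -3 -1 -1
63 56 57 58 58 59 57 57 10 11 92 93 93 92 93 95 92 93 15 17 18 16 16 17 16 18 15 9 10 9 -1 -1 -2
66 57 57 57 58 58 58 57 56 12 85 92 93 93 93 93 93 95 10 11 10 10 11 11 10 10 12 10 12 10 -1 -1 -2
69 58 57 59 58 58 58 59 57 11 85 94 93 93 94 93 93 92 12 12 10 10 11 10 11 11 11 12 11 10 -2 -2 -1
72 57 58 58 59 59 59 58 57 11 11 93 92 92 92 92 92 91 11 11 10 12 11 11 12 11 11 11 11 10 0 -1 -1
```

View pics/p4.png

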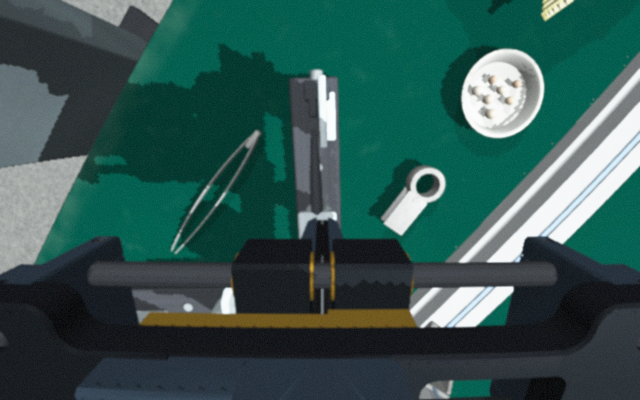

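>>> move_arm --plan '[{"x":0,"y":0,"z":0.8,"rx":0,"ry":0,"rz":0},{"x":0,"y":0,"z":0,"rx":0,"ry":0,"rz":0},{"x":0,"y":0,"z":0,"rx":0,"ry":0,"rz":0},{"x":0,"y":0,"z":0,"rx":0,"ry":0,"rz":0},{"x":0,"y":0,"z":0,"rx":0,"ry":0,"rz":0},{"x":0,"y":0,"z":0,"rx":0,"ry":0,"rz":0},{"x":0,"y":0,"z":0,"rx":0,"ry":0,"rz":0}]'

```text
time_s: 10.15
ee_pos: [522.2, 185.7, 49.4]
ee_rot: [179.9, -0.0, 128.0]
force: [-2.3, 1.2, 10.6]
gripper_width: -0.1
gripper_force: 4.7
```

```bash
python3 hm.py p5 | awk 'NR==1|| ($1>50 && $1<62)'; python3 - <<'E'
from h import *
np.set_printoptions(precision=1,suppress=True)
f=grab_frame('scene');cv2.imwrite('pics/s5.png',f['img'][:,:,::-1])
for l in ['tip_left','mark_left','tip_right','mark_right','pad_top_right']:
    for q in landmark_of('scene',l)[:2]: print(l,round(q['p'],2),np.array(q['point']),depth(f,q['point']))
for c in [(290,243)]:
    for r in range(232,256): print(r,*[int(round(depth(f,(x,r))[2])) if depth(f,(x,r)) is not None else -9 for x in range(280,300)])
E
```

```text
10.2 [522.2 185.6  49.4] [-2.9  0.4  9.7]
51 0 11 11 11 11 10 10 11 86 94 93 92 93 93 93 92 93 16 18 16 17 17 16 16 17 10 10 9 9 -1 -1 -1
54 12 11 54 55 54 11 11 11 85 90 93 0 93 93 94 93 92 16 18 17 17 17 18 16 17 10 10 10 10 -2 -2 -2
57 11 52 55 55 55 54 11 11 85 92 93 93 92 93 94 94 91 17 17 16 17 16 17 16 16 12 10 11 10 -1 -1 0
60 12 54 56 55 55 55 11 11 10 91 94 93 93 93 93 93 93 17 15 17 16 17 17 15 17 12 10 11 10 -1 -1 -3
tip_left 0.77 [285.4 240.1] [460.5 260.8  78.3]
tip_left 0.34 [306.3 213.3] [535.7 108.9  -0.9]
mark_left 0.62 [287.6 242. ] [466.4 249.5  58.7]
tip_right 0.87 [358.2 184.7] [451.5   3.4  67.5]
tip_right 0.52 [220.3 268. ] [569.8 363.5   2.4]
mark_right 0.36 [358.2 192.1] [447.5   7.7  48.3]
pad_top_right 0.44 [327.  179.5] [512.4  52.2  85.2]
232 0 0 1 93 93 91 74 60 59 59 18 14 14 13 14 13 12 12 11 1
233 0 -1 0 93 93 90 72 59 59 59 13 13 13 13 13 12 12 13 9 1
234 -1 -1 1 93 93 89 71 59 57 57 14 14 13 13 13 13 13 13 13 1
235 0 0 2 93 93 87 69 58 57 57 13 12 12 12 14 14 13 13 11 2
236 1 1 2 90 90 86 67 56 56 56 13 12 13 13 13 13 13 13 12 2
237 0 1 2 88 88 85 
[... 432 characters left out ...]
 59 58 14 13 13 13 14 14 13 9 3
245 1 2 11 60 64 64 61 59 60 59 58 13 12 12 13 13 13 13 11 1
246 0 3 12 60 62 62 60 60 60 59 58 14 13 12 12 12 13 13 11 1
247 1 2 11 58 59 60 60 59 59 58 57 13 12 12 12 13 13 13 12 0
248 1 2 12 57 58 58 59 58 58 57 55 14 12 12 12 12 12 12 11 1
249 1 2 11 54 57 57 58 57 57 56 54 15 12 13 12 12 12 12 10 2
250 0 2 14 21 55 56 57 57 55 52 16 14 13 13 13 13 13 13 13 3
251 0 4 12 19 44 54 56 56 50 13 13 13 12 12 13 13 13 12 12 3
252 2 3 10 17 19 42 49 49 14 12 12 12 12 13 13 13 12 12 10 1
253 1 1 12 17 19 37 39 28 13 12 13 13 13 13 14 13 14 10 10 3
254 0 1 14 18 21 32 32 26 13 12 12 12 13 13 13 13 13 12 9 1
255 1 2 13 18 19 30 30 25 14 13 13 13 13 13 13 12 13 11 8 3
```

>>> move_arm --plan '[{"x":0,"y":0,"z":-4,"rx":0,"ry":0,"rz":0},{"x":0,"y":0,"z":-5,"rx":0,"ry":0,"rz":0},{"x":0,"y":0,"z":-10,"rx":0,"ry":0,"rz":0},{"x":0,"y":0,"z":-20,"rx":0,"ry":0,"rz":0},{"x":0,"y":0,"z":-20,"rx":0,"ry":0,"rz":0},{"x":0,"y":0,"z":-10,"rx":0,"ry":0,"rz":0},{"x":0,"y":0,"z":0,"rx":0,"ry":0,"rz":0},{"x":0,"y":0,"z":0,"rx":0,"ry":0,"rz":0}]'

```text
time_s: 11.3
ee_pos: [521.5, 184.9, 116.5]
ee_rot: [-179.9, -0.0, 128.0]
force: [-0.2, 0.1, 0.8]
gripper_width: 0.6
gripper_force: 0.0
```

```bash
sed -i 's/rz=rz))/rx=0,ry=0,rz=rz))/' pl.py; python3 hm.py p6 | awk 'NR==1|| ($1>50 && $1<62)'; python3 pl.py 510 58 125 220 12
```

```text
11.35 [521.2 184.8 116.1] [-0.4 -0.1 -0.1]
51 11 10 12 10 10 71 72 72 11 12 11 93 94 93 94 93 92 15 18 17 17 16 18 10 11 11 -1 -2 -1 -2 -1 -1
54 11 10 12 11 12 72 72 71 10 11 10 92 92 93 94 93 92 18 17 18 18 18 18 15 11 10 -2 -1 -2 -2 -1 0
57 11 11 10 10 71 72 73 73 71 11 11 92 94 93 93 93 92 16 17 17 16 17 16 15 10 9 0 -1 -2 0 -1 -2
60 12 12 10 11 72 72 74 73 73 72 10 85 93 94 93 93 93 17 16 16 17 17 16 17 10 10 -2 -2 -1 -1 -1 -2
[{"x": -7.8, "y": -7.2, "z": -0.7, "rx": 0, "ry": 0, "rz": -0.1338}, {"x": -6.7, "y": -8.2, "z": -0.7, "rx": 0, "ry": 0, "rz": -0.1338}, {"x": -5.6, "y": -9.0, "z": -0.7, "rx": 0, "ry": 0, "rz": -0.1338}, {"x": -4.3, "y": -9.7, "z": -0.8, "rx": 0, "ry": 0, "rz": -0.1338}, {"x": -3.0, "y": -10.2, "z": -0.7, "rx": 0, "ry": 0, "rz": -0.1338}, {"x": -1.6, "y": -10.5, "z": -0.8, "rx": 0, "ry": 0, "rz": -0.1338}, {"x": -0.2, "y": -10.6, "z": -0.7, "rx": 0, "ry": 0, "rz": -0.1338}, {"x": 1.3, "y": -10.5, "z": -0.8, "rx": 0, "ry": 0, "rz": -0.1338}, {"x": 2.6, "y": -10.3, "z": -0.7, "rx": 0, "ry": 0, "rz": -0.1338}, {"x": 4.0, "y": -9.8, "z": -0.8, "rx": 0, "ry": 0, "rz": -0.1338}]
[{"x": 5.3, "y": -9.2, "z": -0.7, "rx": 0, "ry": 0, "rz": -0.1338}, {"x": 6.5, "y": -8.4, "z": -0.8, "rx": 0, "ry": 0, "rz": -0.1338}]
11.35 [521.211984   184.80879937 116.11622409] [-1.79891818e+02 -3.12571438e-02  1.27983282e+02] end [509.9581041   58.01167847 125.01622409] [-1.80000000e+02  1.27222187e-14 -1.40022614e+02]
```

>>> move_arm --plan '[{"x":-7.8,"y":-7.2,"z":-0.7,"rx":0,"ry":0,"rz":-0.1338},{"x":-6.7,"y":-8.2,"z":-0.7,"rx":0,"ry":0,"rz":-0.1338},{"x":-5.6,"y":-9.0,"z":-0.7,"rx":0,"ry":0,"rz":-0.1338},{"x":-4.3,"y":-9.7,"z":-0.8,"rx":0,"ry":0,"rz":-0.1338},{"x":-3.0,"y":-10.2,"z":-0.7,"rx":0,"ry":0,"rz":-0.1338},{"x":-1.6,"y":-10.5,"z":-0.8,"rx":0,"ry":0,"rz":-0.1338},{"x":-0.2,"y":-10.6,"z":-0.7,"rx":0,"ry":0,"rz":-0.1338},{"x":1.3,"y":-10.5,"z":-0.8,"rx":0,"ry":0,"rz":-0.1338},{"x":2.6,"y":-10.3,"z":-0.7,"rx":0,"ry":0,"rz":-0.1338},{"x":4.0,"y":-9.8,"z":-0.8,"rx":0,"ry":0,"rz":-0.1338}]'

```text
time_s: 12.35
ee_pos: [511.8, 78.9, 123.3]
ee_rot: [180.0, -0.1, -155.0]
force: [0.1, 0.3, 0.4]
gripper_width: 0.6
gripper_force: 0.0
```

>>> move_arm --plan '[{"x":5.3,"y":-9.2,"z":-0.7,"rx":0,"ry":0,"rz":-0.1338},{"x":6.5,"y":-8.4,"z":-0.8,"rx":0,"ry":0,"rz":-0.1338},{"x":0,"y":0,"z":0,"rx":0,"ry":0,"rz":0},{"x":0,"y":0,"z":0,"rx":0,"ry":0,"rz":0},{"x":0,"y":0,"z":0,"rx":0,"ry":0,"rz":0}]'

```text
time_s: 12.85
ee_pos: [510.5, 58.7, 125.6]
ee_rot: [180.0, -0.0, -140.1]
force: [0.3, -0.5, 0.5]
gripper_width: 0.3
gripper_force: 0.0
```

```bash
python3 hm.py q1 | awk 'NR==1|| $1<85'; python3 - <<'E'
from h import *
np.set_printoptions(precision=1,suppress=True)
f=grab_frame('wrist')
for q in landmark_of('wrist','pad_top_right')[:2]+landmark_of('wrist','pad_top_left')[:2]: print(q['p'],q['point'],atz(f,q['point'],81))
P=np.load('pics/q1_P.npy');m=(P[...,2]>78)&(P[...,2]<83)
m=cv2.morphologyEx(m.astype(np.uint8),cv2.MORPH_OPEN,np.ones((3,3)));m[:100]=0
q=P[m>0];print(len(q),q.min(0),q.max(0));print((state()['qpos']))
E
python3 -c "
import cv2
a=cv2.imread('pics/q1.png')[50:270,180:460];cv2.imwrite('pics/q1c.png',cv2.resize(a,(700,550),interpolation=2))"
```

```text
12.9 [510.5  58.8 125.7] [ 0.5  0.2 -0.2]
0 -2 -2 -1 -1 0 -2 -2 -2 -2 -3 -2 0 -1 -1 -2 -1 -2 -1 -3 -1 -2 -1 -2 -2 -1 -2 1 0 -2 -1 -1 -2
3 -1 0 -1 -2 0 -2 -1 -1 -2 0 -2 0 -1 0 -1 -4 -2 -1 -1 -1 0 -2 -2 -2 -1 -1 -1 -2 0 -2 -3 -1
6 -1 -2 -1 -2 -1 -1 -2 -1 0 -1 -1 -1 -1 -1 -1 -2 -1 -2 -1 -1 -2 -1 -1 -1 -1 -1 -2 -1 0 -1 -2 -1
9 -1 -1 -1 -1 -1 -1 0 0 -2 -2 -2 -1 0 -2 -1 -1 -2 -1 0 0 -1 -1 -1 -2 0 -1 -1 -1 -2 0 0 -1
12 -1 -1 0 -2 -1 49 51 51 51 51 51 51 50 49 0 -2 -1 -2 -1 -1 -1 -1 -2 -1 -2 -2 -2 -2 -2 0 -2 -2
15 11 11 10 11 12 49 52 51 51 51 51 50 50 48 11 10 12 11 11 10 11 12 11 12 11 11 10 11 11 11 11 -1
18 11 52 92 93 92 93 94 89 53 52 52 52 52 51 54 52 53 52 10 10 11 11 10 12 10 11 11 11 11 11 10 0
21 53 52 92 94 93 94 93 91 52 51 53 53 53 53 53 53 53 51 12 9 11 12 10 11 12 11 11 12 12 10 11 -2
24 52 53 92 92 93 93 92 91 52 52 51 53 52 54 0 52 54 53 10 10 10 12 11 12 11 11 11 11 12 10 10 -1
27 52 53 93 93 92 93 94 92 53 51 52 52 52 52 52 52 53 52 11 11 10 11 11 12 10 11 10 11 12 12 9 -1
30 52 53 93 93 92 94 93 93 53 54 52 52 51 53 52 52 53 53 10 11 11 12 11 11 11 10 12 11 12 11 9 -2
33
[... 1222 characters left out ...]
2 13 12 10 11 11 11 12 11 10 10 11 12 10 0 -2
72 10 12 11 10 10 12 11 11 11 71 74 73 75 74 73 73 11 11 10 11 12 12 10 11 11 10 10 12 12 10 -1 -1
75 11 10 11 11 11 11 10 12 11 73 72 74 75 76 74 73 12 11 12 12 12 12 12 11 11 11 12 12 9 10 -2 -2
78 11 12 11 11 11 10 9 11 10 74 74 75 74 74 74 74 71 11 10 12 9 11 10 11 11 12 11 11 11 10 1 -1
81 11 10 12 11 11 9 9 11 10 73 73 74 75 75 76 75 72 10 11 10 11 11 10 12 10 11 11 11 11 11 -2 -2
84 11 11 11 11 10 10 11 12 11 73 73 74 74 74 74 73 73 11 12 11 12 9 11 12 11 11 12 11 11 11 -2 -1
0.8 [322.6, 209.7] [509.8  57.6  81. ]
0.78 [415.6, 299.5] [521.9 186.6  81. ]
420 [499.1  46.9  78.2] [519.5  68.1  81.6]
[   5.3   16.   103.4   -0.    60.7 -124.7]
```

View pics/q1c.png

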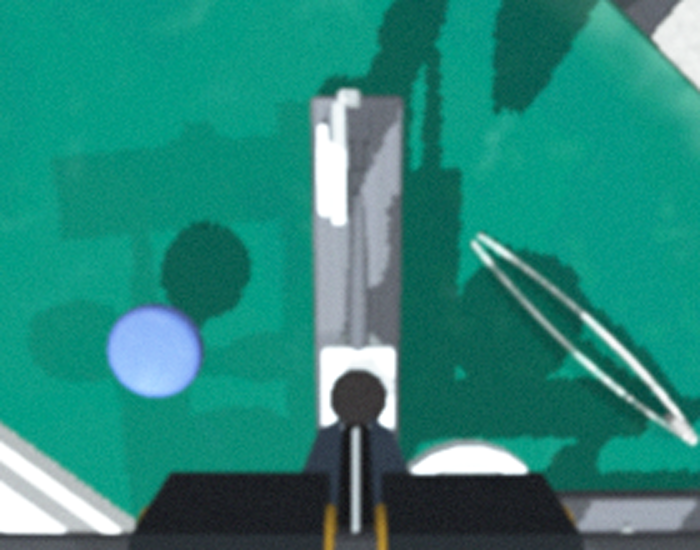

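>>> move_arm --plan '[{"x":1.4,"y":-0.3,"z":20,"rx":0,"ry":0,"rz":0},{"x":0,"y":0,"z":20,"rx":0,"ry":0,"rz":0},{"x":0,"y":0,"z":15,"rx":0,"ry":0,"rz":0},{"x":0,"y":0,"z":8,"rx":0,"ry":0,"rz":0},{"x":0,"y":0,"z":0,"rx":0,"ry":0,"rz":0},{"x":0,"y":0,"z":0,"rx":0,"ry":0,"rz":0}]'

```text
time_s: 13.65
ee_pos: [510.3, 57.3, 63.5]
ee_rot: [-180.0, 0.0, -140.0]
force: [0.2, 0.4, 0.2]
gripper_width: 0.4
gripper_force: 0.0
```

>>> move_arm --plan '[{"x":0,"y":0,"z":2,"rx":0,"ry":0,"rz":0},{"x":0,"y":0,"z":2,"rx":0,"ry":0,"rz":0},{"x":0,"y":0,"z":2,"rx":0,"ry":0,"rz":0},{"x":0,"y":0,"z":2,"rx":0,"ry":0,"rz":0},{"x":0,"y":0,"z":2,"rx":0,"ry":0,"rz":0},{"x":0,"y":0,"z":0,"rx":0,"ry":0,"rz":0},{"x":0,"y":0,"z":0,"rx":0,"ry":0,"rz":0}]'

```text
time_s: 14.35
ee_pos: [510.2, 56.9, 54.0]
ee_rot: [-179.9, 0.0, -140.0]
force: [-2.0, -1.1, 7.9]
gripper_width: 0.5
gripper_force: 3.5
```

```bash
python3 hm.py q2 | awk 'NR==1|| ($1>24 && $1<70)'
```

```text
14.4 [510.2  56.9  54. ] [-2.1 -1.4  6.1]
27 92 93 92 93 92 93 92 91 68 50 51 52 51 53 52 52 52 52 52 52 52 49 11 12 9 11 0 11 9 0 10 10
30 93 93 94 93 94 93 92 93 70 11 12 53 51 53 52 53 53 53 52 11 11 11 11 11 11 12 10 12 11 12 11 10
33 92 93 94 93 92 92 93 93 71 11 11 52 52 52 52 54 52 53 51 10 10 12 10 10 11 11 12 13 10 11 10 12
36 92 93 93 93 93 93 92 92 71 10 10 51 54 52 52 51 52 52 52 10 12 12 11 11 11 11 11 10 11 11 10 10
39 92 94 94 93 93 93 93 93 71 11 11 51 52 53 53 53 53 52 51 12 11 10 11 12 10 11 12 10 10 11 11 10
42 92 93 92 92 93 94 93 93 85 11 11 11 47 50 49 48 0 12 11 10 11 12 10 11 10 10 11 11 10 12 10 12
45 93 92 93 92 93 94 93 92 86 45 12 10 11 11 10 11 11 11 10 10 11 11 10 11 12 11 11 13 10 9 10 10
48 93 91 94 93 93 94 94 92 85 46 10 11 11 11 10 11 11 10 11 12 12 12 10 11 11 10 10 10 10 10 10 10
51 91 93 93 94 93 93 92 93 85 46 11 11 11 11 12 11 12 12 11 12 10 12 11 11 11 11 11 11 11 12 11 10
54 18 94 93 94 93 93 92 93 86 51 12 11 10 61 62 62 62 11 10 12 10 10 12 12 10 12 11 11 11 12 11 11
57 15 93 94 92 92 93 93 93 85 54 10 10 12 62 62 64 63 12 11 11 11 12 12 10 12 12 11 11 11 10 10 11
60 16 93 91 93 94 93 93 93 85 55 12 11 63 64 63 62 63 62 11 10 11 11 12 11 10 9 11 10 11 11 11 12
63 17 92 93 91 93 93 93 92 87 55 10 12 64 65 64 64 64 64 61 11 11 11 11 11 12 11 10 11 12 11 12 10
66 11 92 93 94 93 92 91 93 85 55 10 62 64 64 65 64 64 64 64 11 10 11 11 12 11 11 11 10 12 12 10 10
69 11 93 92 92 92 93 93 92 84 10 11 63 64 65 65 66 65 65 64 10 11 11 11 11 10 11 10 11 11 11 10 11
```

>>> move_arm --plan '[{"x":0,"y":0,"z":2,"rx":0,"ry":0,"rz":0},{"x":0,"y":0,"z":2,"rx":0,"ry":0,"rz":0},{"x":0,"y":0,"z":2,"rx":0,"ry":0,"rz":0},{"x":0,"y":0,"z":1,"rx":0,"ry":0,"rz":0},{"x":0,"y":0,"z":0,"rx":0,"ry":0,"rz":0},{"x":0,"y":0,"z":0,"rx":0,"ry":0,"rz":0},{"x":0,"y":0,"z":0,"rx":0,"ry":0,"rz":0}]'

```text
time_s: 15.1
ee_pos: [510.3, 56.9, 47.5]
ee_rot: [-179.9, 0.1, -140.0]
force: [-3.5, -1.8, 9.9]
gripper_width: 0.7
gripper_force: 5.1
```

```bash
python3 hm.py q3 | awk 'NR==1|| ($1>35 && $1<70)'
```

```text
15.15 [510.3  56.9  47.5] [-1.6 -1.4 10.4]
36 93 93 93 92 94 93 94 92 72 16 10 52 53 53 52 53 52 53 54 10 11 11 11 11 13 11 11 12 12 11 10 11
39 92 94 92 92 94 92 93 94 73 17 12 52 52 53 52 52 51 53 53 10 10 11 11 11 12 10 12 11 11 10 10 10
42 92 93 93 93 93 94 94 93 86 46 10 11 10 12 10 11 12 11 10 12 10 12 10 11 12 12 9 11 10 11 10 11
45 91 93 93 94 94 93 93 92 85 46 11 11 10 10 12 11 11 12 11 11 11 11 11 11 10 11 11 11 11 11 10 11
48 93 93 93 92 92 92 93 94 85 45 11 10 11 11 11 12 11 10 10 11 10 10 10 12 11 10 11 11 11 12 11 11
51 92 93 94 92 93 91 94 91 86 45 10 10 10 11 10 11 10 12 10 10 10 12 11 10 10 11 11 10 10 11 11 11
54 93 93 93 93 93 93 93 91 86 60 10 11 11 11 51 51 50 11 10 11 11 11 10 11 11 11 11 11 11 11 11 12
57 93 93 94 92 92 93 92 93 85 60 10 11 11 52 53 52 51 11 11 10 11 12 11 11 11 10 10 11 11 11 11 11
60 93 93 93 92 93 93 94 94 86 61 11 10 11 52 52 52 53 52 10 10 11 11 10 11 11 10 10 10 11 10 11 10
63 92 92 93 93 93 93 93 92 87 60 11 10 51 53 53 53 52 51 11 11 12 11 10 11 11 10 11 12 11 10 11 11
66 93 93 93 93 92 92 93 93 86 60 12 51 53 54 54 55 54 53 54 10 12 11 11 11 11 11 11 11 10 12 11 10
69 92 93 93 92 93 94 93 94 85 11 12 52 53 54 53 54 54 54 52 11 12 10 11 13 11 10 12 11 10 11 12 11
```

Tip about 51, target about 48.5: press 1.2 mm more, hold, release and retreat.

>>> move_arm --plan '[{"x":0,"y":0,"z":1.2,"rx":0,"ry":0,"rz":0},{"x":0,"y":0,"z":0,"rx":0,"ry":0,"rz":0},{"x":0,"y":0,"z":0,"rx":0,"ry":0,"rz":0},{"x":0,"y":0,"z":0,"rx":0,"ry":0,"rz":0},{"x":0,"y":0,"z":0,"rx":0,"ry":0,"rz":0},{"x":0,"y":0,"z":0,"rx":0,"ry":0,"rz":0},{"x":0,"y":0,"z":0,"rx":0,"ry":0,"rz":0},{"x":0,"y":0,"z":0,"rx":0,"ry":0,"rz":0}]'

```text
time_s: 15.95
ee_pos: [510.4, 56.9, 46.4]
ee_rot: [-179.9, 0.1, -140.0]
force: [-2.7, -1.4, 11.4]
gripper_width: -0.0
gripper_force: 5.4
```

```bash
python3 hm.py q4 | awk 'NR==1|| ($1>50 && $1<62)'
```

```text
16.0 [510.4  56.9  46.4] [-2.6 -1.2 11.4]
51 92 93 94 92 93 93 92 92 86 46 12 11 9 11 11 10 10 11 11 10 11 11 10 10 10 12 11 11 10 11 10 11
54 94 93 92 93 94 92 93 94 86 61 11 11 10 11 48 48 49 11 11 11 11 10 11 11 11 11 10 11 11 11 10 11
57 93 93 93 92 92 94 93 91 85 59 11 11 11 49 49 48 49 11 11 11 11 10 11 11 11 10 10 12 11 11 11 11
60 92 93 93 93 93 93 92 93 86 60 11 11 11 50 50 50 50 49 10 10 12 11 11 11 11 11 10 11 10 11 9 12
```

Level with the mark and held; now release.

>>> move_arm --plan '[{"x":0,"y":0,"z":-4,"rx":0,"ry":0,"rz":0},{"x":0,"y":0,"z":-5,"rx":0,"ry":0,"rz":0},{"x":0,"y":0,"z":-10,"rx":0,"ry":0,"rz":0},{"x":0,"y":0,"z":-20,"rx":0,"ry":0,"rz":0},{"x":0,"y":0,"z":-25,"rx":0,"ry":0,"rz":0},{"x":0,"y":0,"z":-20,"rx":0,"ry":0,"rz":0},{"x":0,"y":0,"z":-5,"rx":0,"ry":0,"rz":0},{"x":0,"y":0,"z":0,"rx":0,"ry":0,"rz":0},{"x":0,"y":0,"z":0,"rx":0,"ry":0,"rz":0},{"x":0,"y":0,"z":0,"rx":0,"ry":0,"rz":0}]'

```text
time_s: 17.0
ee_pos: [508.9, 57.1, 132.6]
ee_rot: [179.9, -0.1, -140.0]
force: [-0.1, -0.3, 0.2]
gripper_width: 0.5
gripper_force: 0.0
```

```bash
python3 hm.py q5 | awk 'NR==1|| ($1>20 && $1<62)'
```

```text
17.05 [509.   57.1 132.7] [-0.5 -0.1  0.7]
21 12 12 10 92 93 93 93 92 50 51 50 51 50 49 11 11 11 10 11 10 12 11 11 11 11 11 10 12 12 12 10 1
24 12 52 53 93 94 94 93 92 52 53 54 52 52 52 52 54 52 53 11 11 11 11 10 12 11 10 10 11 10 12 10 -1
27 11 52 53 92 93 93 94 94 61 53 53 53 53 52 52 52 53 53 11 10 11 11 10 11 11 11 11 12 13 11 10 -1
30 17 52 52 92 92 92 92 92 61 52 53 53 52 52 51 51 53 52 11 11 12 12 10 10 11 12 12 11 11 11 9 -2
33 17 51 53 92 93 92 92 93 62 52 52 53 53 53 52 51 52 54 10 10 11 11 11 12 11 12 12 11 10 11 9 -1
36 17 18 17 92 93 94 93 93 64 12 52 53 51 53 53 52 10 11 11 11 11 11 12 11 10 11 12 11 11 11 -1 -1
39 18 18 17 93 93 92 92 92 67 11 52 52 51 52 53 51 10 12 12 11 10 12 11 11 11 10 12 11 11 10 0 -1
42 17 16 16 93 92 93 93 92 66 11 52 52 53 52 53 51 11 10 11 10 13 11 11 10 11 10 10 11 11 11 0 -2
45 18 17 16 93 93 92 94 94 85 11 11 51 51 51 52 11 10 11 11 11 11 11 11 12 10 10 11 10 11 10 0 -2
48 17 16 16 92 93 93 92 93 86 10 10 10 10 10 13 10 12 11 12 11 9 11 12 11 10 11 10 9 11 10 -2 -1
51 16 16 16 92 92 93 92 93 85 10 11 11 10 11 12 11 11 11 11 11 10 9 10 11 10 12 10 10 11 10 -2 0
54 17 17 17 93 92 91 93 93 85 11 10 11 73 73 10 11 12 10 11 0 12 10 11 11 10 13 10 12 10 10 -1 -2
57 17 17 18 92 93 93 93 93 85 10 11 72 72 73 72 11 10 10 12 11 9 11 12 10 10 11 10 10 12 12 -3 0
60 19 18 17 92 93 93 92 92 85 12 10 73 73 74 72 72 11 11 10 11 11 10 10 11 10 11 12 10 10 10 -1 -2
```

```bash
python3 -c "
from workcell import job_done
print(job_done())"
```

```text
the job is handed in; nothing more can be done
None
```

I pressed and held the left corner, then the right, with each pointer within about 1 mm of its mark by the wrist camera's depth readings. Both pointers read back at rest height after release, and I handed the job in at about 17 s; no verdict came back.

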